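# Screw a sign holder tight and square, then stand its slate in it

## Robot

A 6-joint arm with a two-finger parallel gripper is mounted at the origin on a cart in front of the work surface, level with it; the furniture and walls round the work are solid. World frame = base frame: x ahead of the robot, y to its left, z up, the work surface at z = 0. Lengths are in mm, angles in rad, forces in N, time in s.
With the tool pointing down it reaches from about 275 to 750 mm from the base axis. Payload 10.2 kg.
Tool frame: the origin (TCP) lies between the finger pads; the fingertips stand 11 mm ahead of it and the grasp point (between the pads) lies 8 mm behind it; z points along the fingers, x is the direction in which the jaws open and shut, and the axes are right-handed (so a half turn about z gives the same grasp; the last joint's range is limited). The gripper opens to 85 mm and grips with 20 to 120 N. Pads are 22 mm wide; open, the fingers measure 114 mm over their backs; the gripper's body (76 mm by 85 mm) begins 54 mm behind the grasp point. The pads swing forward as they close: fully open they stand 13 mm farther back than shut.
Start: joints at [0.952, 0.313, 1.498, -0, 1.331, -0.223], TCP at [202.425, 484.412, 242.294] pointing down, gripper open.
Joint ranges: [-2.94, 2.94], [-0.97, 2.17], [0.19, 2.56], [-1.23, 4.37], [0.02, 3.11], [-2.88, 2.88]. Speed limits (rad/s): [2.39, 2.39, 3.01, 3.14, 3.14, 3.14].

## Interface

Orientations are given as a rotation vector (axis times angle).
In Python, from workcell import robot gives the robot as it stands. The module is installed in compiled form; this text tells all that it offers.
- The arm moves only by the tool jog_arm, never from a script. Its arguments are lists of equal length, an entry for each row: "xyz": the shift along the tool's x, y, z in units of 60 mm (1.0 is 60 mm), a list of three; "angular": the turn, a rotation vector about the tool's x, y, z in units of 6 degrees (1.0 is 6 degrees), a list of three; "hand": the opening in per cent of the stroke, from 0 (shut) to 100 (fully open). In form: {"xyz": [[x, y, z], ...], "angular": [[rx, ry, rz], ...], "hand": [hand, ...]}. A call has 1 to 12 rows; each row shifts and turns the pose as measured when the row begins, along the tool's axes as they then stand; what a row does not reach is not made up. A row lasts 1/8 s, in which the tool goes at most 62.5 mm and 10.7 degrees, less where a joint would pass 70% of its speed; a pose out of reach is approached as far as the arm can. A call is refused whole if a number of a shift passes 1 or a number of a turn 1, either way. A call with a gripper value outside its range is refused whole. The fingers move at their own pace and stop on an object; "grip_force" is the grip in N (left out, the last holds). Time passes only in rows, so rows that do not move let the fingers close. It gives the time, the measured TCP pose, the force and the opening at its end, in the units of the state.
- robot.get_obs(): the state, without advancing time (a new reading comes with each control period).
- robot.grab_frame(name): name is "scene" or "top" or "wrist"; returns (picture, depth): 420x560x3 uint8, red, green, blue; 420x560 float32, mm along the optical axis (not along the pixel's ray), 0 where there is no reading.
- robot.camera_info(name): a dict with "K" (3x3 intrinsics, pixels), "rvec" (rotation vector, rad) and "tvec" (3), from world to camera coordinates, as OpenCV has them. Camera axes: x right, y down, z forward; pixel columns grow to the right and rows downward; lengths in mm; the calibration is good to about 2 mm. A picture is of the moment at which its call begins: read the wrist's pose just before it. camera_info takes no time and is no camera call; for the wrist camera it gives the pose at the moment of the call.
- robot.sign_off(): hands the job in, once; it reports no verdict.
Trained networks look in the newest picture that a camera, given by its name, has taken for a name from the list of things; names that differ only in an ending like _2 or _b are one class to them, and where a whole thing is asked for, a point or a joint stands for the part that bears it (a point fixed in the world has none). Each returns a list of dicts, best first, with "confidence" (0 to 1); they miss things now and then, are a little off and sometimes report something else, mostly with a low value. They report only what shows in the picture. A call takes as long as a camera call. They do not tell look-alikes from the thing itself.
- robot.boxes_of(label, camera): "centre" ([column, row] as shares, 0 to 1, of the picture: columns of its width, rows of its height, amid what is visible of it).
The state is a dict: "time_s": time; "joint_positions": joint angles; "dq": joint speeds; "joint_efforts": joint torques, N m; "tool_pos": TCP position; "orientation": TCP orientation; "wrist_force": force on the tool from outside, world axes, zero at the start; "ft_torque": the same for the moment, N m; "opening": finger opening in mm.
Only numpy, scipy, OpenCV 4.12 (cv2) and the standard library are available. Lean on these libraries where they do the work, as an engineer would, in place of code of your own. Each camera call takes 0.05 s, during which the arm holds its last target.

## Task

Set up the price sign beside the half wheels. Screw the oak holder down (clockwise from above) until it has gone clearly stiff on its rubber washer, then carry on only to the next position where its slot lies parallel to the front edge of the case, so as not to crush the washer. Then take the dark slate from the rack and slide it gently down into the slot, fully home, leaving the white board and everything else where it is.

Things in the scene. Friction and masses are not known exactly. Their poses are not given: they have to be found in the camera images.
- stand: Fixed satin aluminium sign stand: round foot 88 mm across, column 38 mm across at its head, 38 mm high. Origin at the centre of its underside; z is the axis of the screw.
- washer (a point): Point 41 mm above the stand's origin, in the black rubber washer, 35 mm across. Washers differ: top 42.3 to 43.8 mm above the stand's origin. Free turning takes 0.04 N m; each quarter turn on the washer adds 15 N and some 0.1 N m. Read at rest after a sweep of 0.7 rad or more: free under 0.02, biting over 0.035 (0.08 at 17 N). Short quick moves unwind it. Let go, it springs back up to 3 degrees. Right: 3 to 44 N.
- holder: Oak block 40 (x) x 112 (y) x 34 (z) mm, already on its thread but loose. Origin on the screw axis at the underside of its brass insert, 8 mm below the block's underside, at first 43.8 to 44.5 mm above the stand's origin. Sinks 4 mm per turn clockwise from above; no hard stop; looks alike after half a turn; stays where left. Grip across its 40 mm width, at the middle.
- slot_floor (a point): Centre of the floor of the holder's slot, 27 mm above the holder's origin. The slot is 12 mm wide (along x), 94 mm long (along y), 15 mm deep and open at the top. Axes as the holder's.
- slate: Loose dark slate sign, 10 (x) x 90 (y) x 60 (z) mm, 0.15 kg or so, the same both sides, standing upright in one of the rack's two slots, its upper 45 mm free. Origin at the centre of its lower edge. Take it across its 10 mm thickness near the top.
- white_board: Loose white ceramic sign of the same size, standing in the rack's other slot, 64 mm from the slate. Origin at the centre of its lower edge. Stays there.
- rack: Fixed wooden rack block 110 (x) x 106 (y) x 30 (z) mm with two slots along y, 12 x 94 mm and 15 mm deep, at x = -32 and +32 mm. Origin at the centre of its underside.
- case_edge (a point): A point on the front edge of the display case; its y axis runs along that edge (world y).
- half_wheel_0: Loose half wheel of cheese, 75 x 146 x 36 mm, lying right of the stand; leave alone. Origin under its centre.
- half_wheel_1: Loose half wheel of cheese, 74 x 146 x 36 mm, behind the other one; leave alone. Origin under its centre.
- price_stand: Loose small price stand with a black card, 42 x 75 x 106 mm, behind the work; leave alone. Origin under its foot.
Mind the look-alikes: they are no part of the job. Leave any orange look-alike of the stand alone.

How it is judged (in metres and radians):
On the way, in this order (a step that is already met when the one before it is completed fails the run):
1. the holder grips the washer (3 to 44 N), its slot within 6 degrees of parallel to the front edge, and is let go (contact force between holder and stand between 3 and 44 N and angle between the y axis of holder and the y axis of case_edge, either way round below 0.1 rad and contact force between the fingers and holder below 0.2 N), for 0.3 s.
2. the slate stands fully home in the holder's slot (z of slate in the frame of slot_floor below 0.004 m and horizontal distance between slate and slot_floor below 0.007 m and angle between the y axis of slate and the y axis of holder, either way round below 0.12 rad and angle between slate's own z axis and vertical below 0.1 rad), for 0.2 s.
At the end, for the whole second after the job is handed in: The holder squeezes its washer with 3 to 44 N, its slot is within 0.1 rad of parallel to the front edge, and the slate stands upright in the slot, its lower edge within 4 mm of the slot's floor and centred within 7 mm, at rest (all of step 2 and contact force between holder and stand between 3 and 44 N and angle between the y axis of holder and the y axis of case_edge, either way round below 0.1 rad and linear speed of slate below 0.02 m/s); the robot touches nothing.
It fails at once if the washer is crushed (over 54 N) (contact force between holder and stand above 54 N).
It fails at once if the slate is forced into the holder (over 40 N between them) (contact force between slate and holder above 40 N).
It fails at once if the white board, a half wheel or the price stand is moved (15 to 20 mm) (distance of any of half_wheel_0, half_wheel_1, price_stand from where it was at the start of the episode above 0.02 m or distance of white_board from where it was at the start of the episode above 0.015 m).
It also fails if it takes over 72 s, if anything falls off the work surface, if the arm or the gripper's body presses on something with over 40 N, if the wrist force passes 120 N, or if a joint passes its speed limit or range.

## Working session

There is one attempt and no reset: what is moved stays moved. The work goes in short steps, Python scripts to look and compute and a tool call to move; the robot and the scene stay as the last step left them, time stands still between calls to the robot, and variables do not carry over. Pictures are saved under pics/ and viewed, and the job is handed in when it is done.

Besides the shell and the picture viewer there is one more tool, called as name(argument=value, ...) on one line, values as JSON. jog_arm: Moves the arm, as the interface text tells. Its arguments: {"type":"object","properties":{"xyz":{"type":"array"},"angular":{"type":"array"},"hand":{"type":"array"},"grip_force":{"type":"number"}},"required":["xyz","angular","hand"]}

```bash
mkdir -p pics
cat > h.py <<'E'
import numpy as np, cv2
from workcell import robot
def cam(n):
    c=robot.camera_info(n);K=np.array(c["K"],float);R=cv2.Rodrigues(np.array(c["rvec"],float))[0];t=np.array(c["tvec"],float).ravel()
    return K,R,t
def cloud(n,d,c=None):
    K,R,t=c or cam(n)
    v,u=np.mgrid[0:d.shape[0],0:d.shape[1]]
    P=np.stack([(u-K[0,2])/K[0,0]*d,(v-K[1,2])/K[1,1]*d,d],-1)
    W=(P-t)@R
    W[d<=0]=np.nan
    return W
def grab(n,f):
    c=cam(n)
    im,d=robot.grab_frame(n)
    cv2.imwrite(f"pics/{f}.png",im[:,:,::-1]); np.savez(f"pics/{f}.npz",d=d,im=im,K=c[0],R=c[1],t=c[2])
    return im,d,cloud(n,d,c)
def load(f):
    z=np.load(f"pics/{f}.npz"); return z['im'],z['d'],cloud('',z['d'],(z['K'],z['R'],z['t']))
E
python3 - <<'E'
from h import *
o=robot.get_obs()
for k,v in o.items(): print(k,np.round(v,3))
im,d,W=grab("top","top0")
for l in ["stand","holder","slate","white_board","rack","half_wheel_0","price_stand"]:
    for b in robot.boxes_of(l,"top")[:3]:
        u,v=b["centre"][0]*560,b["centre"][1]*420
        print(l,round(b["confidence"],2),round(u),round(v),np.round(W[int(v),int(u)]))
grab("scene","scene0")
E
```

```text
time_s 0.0
joint_positions [ 0.952  0.313  1.498  0.     1.331 -0.223]
dq [-0.001 -0.001 -0.001 -0.001 -0.001  0.002]
joint_efforts [-0.0000e+00 -4.1228e+01 -2.5974e+01 -0.0000e+00  4.0000e-03  0.0000e+00]
tool_pos [202.259 484.187 241.719]
orientation [ 2.614e+00  1.741e+00 -2.000e-03]
wrist_force [0.126 0.622 1.018]
ft_torque [ 0.002 -0.048  0.012]
opening 85.815
stand 0.97 297 287 [516. 119.   9.]
stand 0.85 272 141 [816. 169.  45.]
slate 0.8 177 297 [493. 349.  74.]
white_board 0.87 144 300 [487. 411.  72.]
rack 0.76 164 299 [492. 384.  29.]
half_wheel_0 0.72 391 234 [619. -65.  69.]
half_wheel_0 0.65 397 288 [514. -73.  67.]
price_stand 0.57 310 184 [736.  88.   8.]
```

View pics/top0.png

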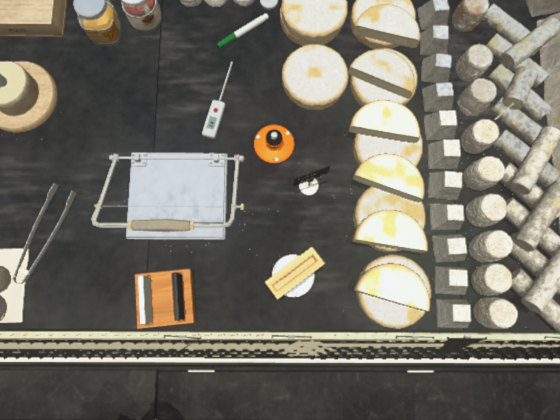

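View pics/scene0.png

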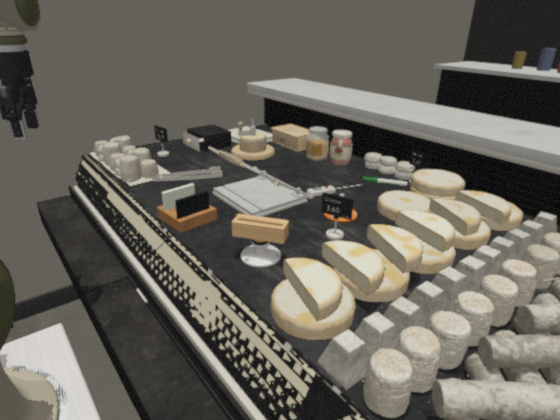

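The top view shows the holder at about (295,273), its long axis turned about 31° from the front edge. The slate is at (179,297), the white board at (145,300), and the orange look-alike stand at (274,143). I'll measure these from depth next.

Run:
```python
from h import *
im,d,W=load("top0")
def rect(mask,name):
    P=W[mask][:,:2].astype(np.float32); r=cv2.minAreaRect(P); print(name,mask.sum(),r,np.median(W[mask],0).round(1), np.nanpercentile(W[mask][:,2],[5,50,95]).round(1))
v,u=np.mgrid[0:420,0:560]
reg=(u>255)&(u<335)&(v>240)&(v<305)
rect(reg&(W[...,2]>60)&(W[...,2]<110),"holder")
rect(reg&(W[...,2]>4)&(W[...,2]<25),"foot")
P=W[reg&(W[...,2]>4)&(W[...,2]<25)]
(c,rr)=cv2.minEnclosingCircle(P[:,:2].astype(np.float32)); print("foot circ",c,rr)
reg=(u>128)&(u<200)&(v>260)&(v<335)
rect(reg&(W[...,2]>22)&(W[...,2]<38),"rack")
t=reg&(W[...,2]>60)
rect(t&(u>162),"slate"); rect(t&(u<=162),"white")
```

```text
holder 1268 ((539.49658203125, 125.57576751708984), (40.03508758544922, 112.06648254394531), 36.89185333251953) [538.9 125.9  84.1] [68.7 84.1 87. ]
foot 504 ((551.890625, 111.00193786621094), (108.23707580566406, 139.82492065429688), 17.09010887145996) [530.1 122.6   8. ] [ 4.5  8.  11.5]
foot circ (561.7085571289062, 114.37350463867188) 70.5409927368164
rack 2121 ((491.7619934082031, 383.4254455566406), (106.19560241699219, 111.3828353881836), 5.942911148071289) [490.3 381.8  28.9] [25.7 28.9 32.1]
slate 309 ((494.64678955078125, 351.05010986328125), (88.5835189819336, 10.461828231811523), 6.098895072937012) [493.5 350.2  73.3] [63.4 73.3 75.9]
white 335 ((488.5929870605469, 414.8031311035156), (89.26359558105469, 10.973682403564453), 6.176803112030029) [487.4 413.4  73. ] [62.4 73.  76.4]
```

jog_arm(xyz=[[-0.335, 0.75, 0], [-0.335, 0.75, 0], [-0.335, 0.75, 0], [-0.335, 0.75, 0], [-0.335, 0.75, 0], [-0.335, 0.75, 0], [-0.335, 0.75, 0], [-0.335, 0.75, 0], [-0.335, 0.75, 0], [-0.335, 0.75, 0]], angular=[[0, 0, 0], [0, 0, 0], [0, 0, 0], [0, 0, 0], [0, 0, 0], [0, 0, 0], [0, 0, 0], [0, 0, 0], [0, 0, 0], [0, 0, 0]], hand=[100, 100, 100, 100, 100, 100, 100, 100, 100, 100])

```text
time_s: 1.7
tool_pos: [549.4, 116.3, 243.0]
orientation: [-2.61, -1.748, -0.004]
wrist_force: [-0.1, 1.1, 0.9]
opening: 85.3
```

```bash
cat >> h.py <<'E'
from scipy.spatial.transform import Rotation as Ro
def st(p=True):
    o=robot.get_obs(); R=Ro.from_rotvec(o["orientation"]).as_matrix(); yaw=np.degrees(np.arctan2(R[1,0],R[0,0]))
    if p: print("t",round(o["time_s"],2),"pos",np.round(o["tool_pos"],1),"yaw",round(yaw,2),"z",np.round(R[:,2],3),"F",np.round(o["wrist_force"],2),"T",np.round(o["ft_torque"],3),"op",round(o["opening"],1),"j6",round(o["joint_positions"][5],2))
    return o,R,yaw
def go(x,y,z,yaw=None):
    o,R,yw=st()
    d=R.T@(np.array([x,y,z])-o["tool_pos"])/60
    print("units",d.round(3))
    Rt=R
    if yaw is not None:
        c,s=np.cos(np.radians(yaw)),np.sin(np.radians(yaw))
        Rt=np.array([[c,s,0],[s,-c,0],[0,0,-1]])
        print("ang units",(np.degrees(Ro.from_matrix(R.T@Rt).as_rotvec())/6).round(2))
E
python3 - <<'E'
from h import *
go(539.5,125.6,242,36.9)
E
```

```text
t 1.7 pos [549.4 116.3 243. ] yaw 67.64 z [ 0.002  0.002 -1.   ] F [-0.11  1.08  0.86] T [ 0.113 -0.048 -0.024] op 85.3 j6 -1.18
units [ 0.08  -0.211  0.016]
ang units [ 0.01 -0.03  5.12]
```

jog_arm(xyz=[[0.08, -0.21, 0], [0, 0, 0], [0, 0, 0], [0, 0, 0], [0, 0, 0], [0, 0, 0]], angular=[[0, 0, 0], [0, 0, 1], [0, 0, 1], [0, 0, 1], [0, 0, 1], [0, 0, 1]], hand=[100, 100, 100, 100, 100, 100])

```text
time_s: 2.45
tool_pos: [538.3, 126.3, 242.3]
orientation: [-2.981, -0.986, -0.002]
wrist_force: [-0.2, 0.9, 0.3]
opening: 84.9
```

Run:
```python
from h import *
st()
im,d,W=grab("wrist","w0")
st()
K,R,t=cam("wrist"); print("cam",(-R.T@t).round(1),R[2].round(3))
m=(W[...,2]>75)&(W[...,2]<100)
n,lab,s,c=cv2.connectedComponentsWithStats(m.astype(np.uint8)); print(s[:6],c[:6])
for i in range(1,n):
    if s[i,4]>500:
        P=W[lab==i]; print(cv2.minAreaRect(P[:,:2].astype(np.float32)),np.median(P,0))
m=(W[...,2]>4)&(W[...,2]<25)
```

```text
t 2.45 pos [538.3 126.3 242.3] yaw 36.61 z [ 0.001  0.002 -1.   ] F [-0.22  0.89  0.35] T [ 0.065 -0.005  0.004] op 84.9 j6 -0.62
t 2.5 pos [538.2 126.4 242.4] yaw 36.38 z [ 0.001  0.002 -1.   ] F [ 0.67 -0.28  0.5 ] T [-0.013  0.062 -0.008] op 85.4 j6 -0.62
cam [498.  179.4 374.3] [ 0.156 -0.207 -0.966]
[[     0      0    560    420 230563]
 [   250    132     48    125   4343]
 [   483    185     30     29    294]] [[279.33422535 209.81631485]
 [273.39673037 193.38084274]
 [499.66326531 199.55102041]]
((538.4069213867188, 126.61994171142578), (40.04971694946289, 112.0075912475586), 36.83681869506836) [536.38088574 129.64056576  85.91268787]
```

View pics/w0.png

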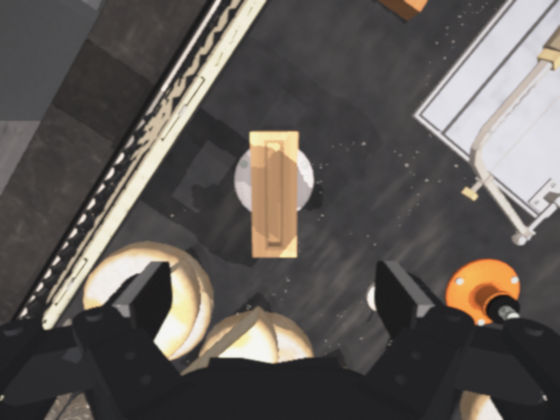

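The wrist view shows the holder block lined up with the tool axes at about (274,195), centred over the white foot. Its 36.8° angle matches the top camera's measurement.

Run:
```python
from h import *
o,_,_=st(); print(o["joint_positions"].round(3) if hasattr(o["joint_positions"],'round') else o["joint_positions"])
im,d,W=load("w0")
m=(W[...,2]>4)&(W[...,2]<14)
v,u=np.mgrid[0:420,0:560]
m&=(np.hypot(u-274,v-181)<50)
e=W[m][:,:2]; 
# fit circle of outer boundary r=44
from scipy.optimize import least_squares
cn=[]
for a in np.radians(np.arange(0,360,5)):
    c0=np.array([538.5,126.5]); dd=e-c0; al=dd@[np.cos(a),np.sin(a)]; pe=abs(dd@[-np.sin(a),np.cos(a)])
    s=al[(pe<2)&(al>0)]
    if len(s): cn.append(c0+s.max()*np.array([np.cos(a),np.sin(a)]))
cn=np.array(cn)
r=least_squares(lambda p:np.hypot(*(cn-p[:2]).T)-p[2],[538,126,44],loss='soft_l1'); print(r.x,len(cn))
go(538.7,126.3,62,36.8)
```

```text
t 2.5 pos [538.2 126.4 242.4] yaw 36.38 z [ 0.001  0.002 -1.   ] F [ 0.67 -0.28  0.5 ] T [-0.013  0.062 -0.008] op 85.4 j6 -0.62
[ 0.018  0.374  1.413  0.002  1.354 -0.618]
[538.06070277 126.93144387  43.24726601] 44
t 2.5 pos [538.2 126.4 242.4] yaw 36.38 z [ 0.001  0.002 -1.   ] F [ 0.67 -0.28  0.5 ] T [-0.013  0.062 -0.008] op 85.4 j6 -0.62
units [1.000e-03 1.000e-02 3.006e+00]
ang units [-0.01 -0.02 -0.07]
```

jog_arm(xyz=[[0.0, 0.01, 0.5], [0, 0, 0.5], [0, 0, 0.5], [0, 0, 0.5], [0, 0, 0.5], [0, 0, 0.4], [0, 0, 0.1], [0, 0, 0]], angular=[[0, 0, -0.07], [0, 0, 0], [0, 0, 0], [0, 0, 0], [0, 0, 0], [0, 0, 0], [0, 0, 0], [0, 0, 0]], hand=[100, 100, 100, 100, 100, 100, 100, 100])

```text
time_s: 3.5
tool_pos: [536.4, 131.0, 59.5]
orientation: [-2.971, -1.018, -0.007]
wrist_force: [-0.1, -0.2, 0.2]
opening: 85.7
```

Run:
```python
from h import *
go(538.5,126.5,62,36.8)
```

```text
t 3.5 pos [536.4 131.   59.5] yaw 37.82 z [ 0.004  0.003 -1.   ] F [-0.07 -0.24  0.24] T [-0.018 -0.012 -0.061] op 85.7 j6 -0.64
units [-0.019  0.081 -0.042]
ang units [-0.   -0.05  0.17]
```

jog_arm(xyz=[[-0.02, 0.08, -0.04], [0, 0, 0]], angular=[[0, -0.05, 0.17], [0, 0, 0]], hand=[100, 100])

```text
time_s: 3.75
tool_pos: [539.4, 126.4, 64.0]
orientation: [2.98, 0.99, 0.004]
wrist_force: [-0.2, 0.9, 0.3]
opening: 85.5
```

Run:
```python
from h import *
go(538.5,126.5,62,36.8)
```

```text
t 3.75 pos [539.4 126.4  64. ] yaw 36.77 z [ 0.003 -0.    -1.   ] F [-0.24  0.93  0.34] T [ 0.033 -0.025  0.049] op 85.5 j6 -0.62
units [-0.011 -0.011  0.033]
ang units [ 0.02 -0.02 -0.01]
```

jog_arm(xyz=[[-0.01, -0.01, 0.03], [0, 0, 0], [0, 0, 0], [0, 0, 0], [0, 0, 0], [0, 0, 0]], angular=[[0, 0, 0], [0, 0, 0], [0, 0, 0], [0, 0, 0], [0, 0, 0], [0, 0, 0]], hand=[100, 40, 35, 30, 30, 30], grip_force=50)

```text
time_s: 4.5
tool_pos: [539.3, 126.8, 63.2]
orientation: [2.98, 0.99, 0.007]
wrist_force: [1.7, 0.6, 0.5]
opening: 39.5
```

Run:
```python
from h import *
go(538.5,126.5,62,36.8)
```

```text
t 4.5 pos [539.3 126.8  63.2] yaw 36.77 z [ 0.005  0.    -1.   ] F [1.68 0.58 0.48] T [-0.096  0.101 -0.049] op 39.5 j6 -0.62
units [-0.013 -0.004  0.02 ]
ang units [ 0.03 -0.04 -0.  ]
```

jog_arm(xyz=[[0, 0, 0.001], [0, 0, 0.001], [0, 0, 0.001], [0, 0, 0.001], [0, 0, 0.001], [0, 0, 0.001], [0, 0, 0], [0, 0, 0]], angular=[[0, 0, 1], [0, 0, 1], [0, 0, 1], [0, 0, 1], [0, 0, 1], [0, 0, 1], [0, 0, 0], [0, 0, 0]], hand=[20, 20, 20, 20, 20, 20, 20, 20])

```text
time_s: 5.5
tool_pos: [539.5, 126.9, 62.8]
orientation: [3.141, -0.004, 0.008]
wrist_force: [1.6, 1.2, 0.8]
opening: 39.3
```

Run:
```python
from h import *
go(538.5,126.5,62,0)
```

```text
t 5.5 pos [539.5 126.9  62.8] yaw -0.15 z [ 0.005 -0.    -1.   ] F [1.65 1.18 0.75] T [ 0.055  0.17  -0.097] op 39.3 j6 0.02
units [-0.017  0.006  0.013]
ang units [ 0.   -0.05 -0.03]
```

```bash
cat >> h.py <<'E'
def avg(n=8):
    L=[]
    for i in range(n):
        robot.grab_frame("top"); o=robot.get_obs(); L.append(np.r_[o["wrist_force"],o["ft_torque"],o["joint_efforts"]])
    L=np.array(L); print("mean",L.mean(0).round(3)[:6],"sd",L.std(0).round(3)[:6]); print("Tz",L[:,5].round(3),"j6eff",L[:,11].round(3)); st()
E
python3 - <<'E'
from h import *
avg()
E
```

```text
mean [1.845 1.255 0.761 0.03  0.163 0.041] sd [0.396 0.404 0.427 0.041 0.034 0.027]
Tz [-0.001  0.041  0.01   0.09   0.058  0.054  0.025  0.054] j6eff [-0.009  0.023  0.027  0.026  0.028  0.03   0.032  0.034]
t 5.9 pos [539.4 126.9  62.8] yaw -0.25 z [ 0.005 -0.    -1.   ] F [2.31 0.87 0.56] T [0.016 0.138 0.054] op 39.4 j6 0.02
```

jog_arm(xyz=[[0, 0, 0.001], [0, 0, 0.001], [0, 0, 0.001], [0, 0, 0.001], [0, 0, 0.001], [0, 0, 0.001], [0, 0, 0.001], [0, 0, 0.001], [0, 0, 0.001], [0, 0, 0.001], [0, 0, 0], [0, 0, 0]], angular=[[0, 0, 1], [0, 0, 1], [0, 0, 1], [0, 0, 1], [0, 0, 1], [0, 0, 1], [0, 0, 1], [0, 0, 1], [0, 0, 1], [0, 0, 1], [0, 0, 0], [0, 0, 0]], hand=[20, 20, 20, 20, 20, 20, 20, 20, 20, 20, 20, 20])

```text
time_s: 7.4
tool_pos: [539.8, 126.7, 62.1]
orientation: [-2.691, 1.615, -0.007]
wrist_force: [1.5, 0.6, 1.5]
opening: 39.5
```

Run:
```python
from h import *
avg()
```

```text
mean [1.911 0.87  0.472 0.091 0.186 0.015] sd [0.411 0.466 0.402 0.025 0.032 0.024]
Tz [-0.034  0.028  0.055  0.016  0.021  0.022 -0.004  0.016] j6eff [-0.031 -0.     0.003  0.003  0.005  0.008  0.01   0.012]
t 7.8 pos [539.8 126.7  62.1] yaw -62.03 z [ 0.006 -0.    -1.   ] F [1.98 1.06 0.63] T [0.11  0.222 0.016] op 39.3 j6 1.1
```

jog_arm(xyz=[[0, 0, 0.001], [0, 0, 0.001], [0, 0, 0.001], [0, 0, 0.001], [0, 0, 0.001], [0, 0, 0.001], [0, 0, 0.001], [0, 0, 0.001], [0, 0, 0.001], [0, 0, 0.001], [0, 0, 0], [0, 0, 0]], angular=[[0, 0, 1], [0, 0, 1], [0, 0, 1], [0, 0, 1], [0, 0, 1], [0, 0, 1], [0, 0, 1], [0, 0, 1], [0, 0, 1], [0, 0, 1], [0, 0, 0], [0, 0, 0]], hand=[20, 20, 20, 20, 20, 20, 20, 20, 20, 20, 20, 20])

```text
time_s: 9.3
tool_pos: [539.8, 126.2, 61.5]
orientation: [-1.484, 2.765, -0.006]
wrist_force: [1.5, 0.9, 0.6]
opening: 39.3
```

Run:
```python
from h import *
avg()
```

```text
mean [ 2.008e+00  1.174e+00  6.910e-01  1.680e-01  2.340e-01 -1.000e-03] sd [0.619 0.422 0.387 0.021 0.035 0.025]
Tz [-0.006  0.024 -0.02  -0.047  0.021  0.01  -0.019  0.028] j6eff [-0.027  0.004  0.006  0.007  0.009  0.012  0.015  0.017]
t 9.7 pos [539.8 126.2  61.5] yaw -123.65 z [ 0.005 -0.002 -1.   ] F [2.59 0.4  0.55] T [0.132 0.222 0.028] op 39.4 j6 2.18
```

jog_arm(xyz=[[0, 0, 0], [0, 0, 0], [0, 0, 0], [0, 0, 0], [0, 0, -0.5], [0, 0, -0.5], [0, 0, 0], [0, 0, 0], [0, 0, 0], [0, 0, 0], [0, 0, 0], [0, 0, 0]], angular=[[0, 0, 0], [0, 0, 0], [0, 0, 0], [0, 0, 0], [0, 0, 0], [0, 0, 0], [0, 0, -1], [0, 0, -1], [0, 0, -1], [0, 0, -1], [0, 0, -1], [0, 0, -1]], hand=[100, 100, 100, 100, 100, 100, 100, 100, 100, 100, 100, 100])

```text
time_s: 11.2
tool_pos: [538.8, 126.1, 123.2]
orientation: [-2.288, 2.151, -0.007]
wrist_force: [-0.2, 1.6, -0.5]
opening: 85.6
```

jog_arm(xyz=[[0, 0, 0], [0, 0, 0], [0, 0, 0], [0, 0, 0], [0, 0, 0], [0, 0, 0], [0, 0, 0], [0, 0, 0], [0, 0, 0], [0, 0, 0], [0, 0, 0], [0, 0, 0]], angular=[[0, 0, -1], [0, 0, -1], [0, 0, -1], [0, 0, -1], [0, 0, -1], [0, 0, -1], [0, 0, -1], [0, 0, -1], [0, 0, -1], [0, 0, -1], [0, 0, -1], [0, 0, -1]], hand=[100, 100, 100, 100, 100, 100, 100, 100, 100, 100, 100, 100])

```text
time_s: 12.7
tool_pos: [538.3, 125.9, 123.0]
orientation: [3.122, -0.328, 0.006]
wrist_force: [0.1, 0.0, -0.2]
opening: 85.9
```

jog_arm(xyz=[[0, 0, 0], [0, 0, 0], [0, 0, 0], [0, 0, 0], [0, 0, 0], [0, 0, 0], [0, 0, 0], [0, 0, 0], [0, 0, 0], [0, 0, 0], [0, 0, 0], [0, 0, 0]], angular=[[0, 0, -1], [0, 0, -1], [0, 0, -1], [0, 0, -1], [0, 0, -1], [0, 0, -1], [0, 0, -1], [0, 0, -1], [0, 0, -1], [0, 0, -1], [0, 0, -1], [0, 0, 0]], hand=[100, 100, 100, 100, 100, 100, 100, 100, 100, 100, 100, 100])

```text
time_s: 14.2
tool_pos: [537.8, 125.7, 122.7]
orientation: [2.768, 1.478, 0.001]
wrist_force: [-0.2, 0.4, 0.3]
opening: 85.4
```

Run:
```python
from h import *
go(539.6,126.6,62,56.4)
im,d,W=grab("wrist","w1")
m=(W[...,2]>77)&(W[...,2]<95)
n,lab,s,c=cv2.connectedComponentsWithStats(m.astype(np.uint8))
for i in range(1,n):
    if s[i,4]>1500:
        P=W[lab==i]; print(s[i],cv2.minAreaRect(P[:,:2].astype(np.float32)),np.median(P,0))
```

```text
t 14.2 pos [537.8 125.7 122.7] yaw 56.22 z [ 0.002 -0.003 -1.   ] F [-0.21  0.44  0.32] T [ 0.013 -0.045 -0.006] op 85.4 j6 -0.96
units [0.03  0.014 1.012]
ang units [ 0.04  0.01 -0.03]
[  235   140    81   197 11252] ((538.7525634765625, 126.46031188964844), (40.20875930786133, 112.8586196899414), 56.42849349975586) [532.72007825 130.00288405  84.20018195]
```

View pics/w1.png

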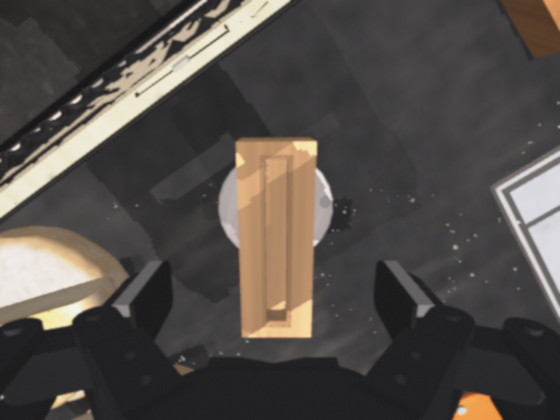

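The wrist view shows the holder upright, between (237,138) and (312,337), at a yaw of 56.4° and centred near (538.8, 126.5). I'll go down and regrip.

jog_arm(xyz=[[0.02, 0.0, 0.25], [0, 0, 0.25], [0, 0, 0.25], [0, 0, 0.2], [0, 0, 0.05], [0, 0, 0]], angular=[[0, 0, 0], [0, 0, 0], [0, 0, 0], [0, 0, 0], [0, 0, 0], [0, 0, 0]], hand=[100, 100, 100, 100, 100, 100])

```text
time_s: 15.0
tool_pos: [537.9, 126.6, 57.1]
orientation: [2.772, 1.472, -0.002]
wrist_force: [0.8, 0.1, -0.3]
opening: 85.7
```

Run:
```python
from h import *
go(539.0,126.5,61.5,56.4)
```

```text
t 15.0 pos [537.9 126.6  57.1] yaw 55.94 z [ 0.    -0.003 -1.   ] F [ 0.78  0.1  -0.26] T [-0.006  0.007  0.004] op 85.7 j6 -0.95
units [ 0.009  0.016 -0.072]
ang units [ 0.02  0.02 -0.08]
```

jog_arm(xyz=[[0.01, 0.015, -0.07], [0, 0, 0], [0, 0, 0], [0, 0, 0], [0, 0, 0], [0, 0, 0]], angular=[[0.02, 0.02, -0.08], [0, 0, 0], [0, 0, 0], [0, 0, 0], [0, 0, 0], [0, 0, 0]], hand=[100, 100, 40, 20, 20, 20])

```text
time_s: 15.75
tool_pos: [539.7, 126.3, 63.3]
orientation: [2.767, 1.485, 0.002]
wrist_force: [-0.6, -0.2, -1.7]
opening: 39.3
```

jog_arm(xyz=[[0, 0, 0.001], [0, 0, 0.001], [0, 0, 0.001], [0, 0, 0.001], [0, 0, 0.001], [0, 0, 0.001], [0, 0, 0.001], [0, 0, 0.001], [0, 0, 0.001], [0, 0, 0], [0, 0, 0]], angular=[[0, 0, 1], [0, 0, 1], [0, 0, 1], [0, 0, 1], [0, 0, 1], [0, 0, 1], [0, 0, 1], [0, 0, 1], [0, 0, 1], [0, 0, 0.2], [0, 0, 0]], hand=[20, 20, 20, 20, 20, 20, 20, 20, 20, 20, 20])

```text
time_s: 17.12
tool_pos: [539.5, 126.3, 62.7]
orientation: [3.14, -0.005, 0.002]
wrist_force: [-0.4, -1.1, 1.4]
opening: 39.5
```

Run:
```python
from h import *
avg()
```

```text
mean [-0.962 -0.914  1.269 -0.131  0.117  0.101] sd [0.467 0.546 0.434 0.019 0.02  0.039]
Tz [0.02  0.099 0.165 0.109 0.133 0.091 0.094 0.099] j6eff [0.082 0.085 0.116 0.118 0.116 0.117 0.119 0.121]
t 17.52 pos [539.5 126.3  62.7] yaw -0.24 z [ 0.002 -0.002 -1.   ] F [-0.93 -1.35  1.39] T [-0.15   0.131  0.099] op 39.4 j6 0.02
```

The reading of 0.10–0.12 suggests the washer is biting. The 0.2 row at the end of that sweep makes it hard to compare with the earlier readings, though. I'll back off 45° and sweep again, ending the same way as before.

jog_arm(xyz=[[0, 0, -0.001], [0, 0, -0.001], [0, 0, -0.001], [0, 0, -0.001], [0, 0, -0.001], [0, 0, -0.001], [0, 0, -0.001], [0, 0, -0.001], [0, 0, 0], [0, 0, 0]], angular=[[0, 0, -1], [0, 0, -1], [0, 0, -1], [0, 0, -1], [0, 0, -1], [0, 0, -1], [0, 0, -1], [0, 0, -1], [0, 0, 0], [0, 0, 0]], hand=[20, 20, 20, 20, 20, 20, 20, 20, 20, 20])

```text
time_s: 18.77
tool_pos: [539.7, 126.4, 63.2]
orientation: [2.859, 1.301, 0.003]
wrist_force: [-0.8, -0.0, 1.3]
opening: 39.1
```

Run:
```python
from h import *
avg(3)
```

```text
mean [-0.925 -0.333  1.096 -0.129  0.111  0.021] sd [0.506 0.668 0.045 0.017 0.03  0.047]
Tz [ 0.086 -0.025  0.002] j6eff [0.039 0.007 0.003]
t 18.93 pos [539.7 126.4  63.2] yaw 48.99 z [ 0.002 -0.    -1.   ] F [-0.31 -1.24  1.13] T [-0.11   0.138  0.002] op 39.2 j6 -0.84
```

jog_arm(xyz=[[0, 0, 0.001], [0, 0, 0.001], [0, 0, 0.001], [0, 0, 0.001], [0, 0, 0.001], [0, 0, 0.001], [0, 0, 0.001], [0, 0, 0.001], [0, 0, 0], [0, 0, 0]], angular=[[0, 0, 1], [0, 0, 1], [0, 0, 1], [0, 0, 1], [0, 0, 1], [0, 0, 1], [0, 0, 1], [0, 0, 1], [0, 0, 0], [0, 0, 0]], hand=[20, 20, 20, 20, 20, 20, 20, 20, 20, 20])

```text
time_s: 20.18
tool_pos: [539.6, 126.3, 62.7]
orientation: [3.14, -0.018, 0.002]
wrist_force: [-0.5, -1.3, 2.2]
opening: 39.2
```

Run:
```python
from h import *
avg()
```

```text
mean [-0.612 -0.694  1.206 -0.15   0.162  0.047] sd [0.153 0.616 0.443 0.022 0.023 0.03 ]
Tz [ 0.001  0.057  0.047  0.053  0.083  0.071  0.068 -0.003] j6eff [-0.004  0.021  0.034  0.032  0.033  0.035  0.037  0.038]
t 20.57 pos [539.5 126.3  62.7] yaw -0.72 z [ 0.001 -0.001 -1.   ] F [-0.77 -0.87  1.88] T [-0.144  0.176 -0.003] op 39.4 j6 0.03
```

jog_arm(xyz=[[0, 0, 0], [0, 0, 0]], angular=[[0, 0, 0.2], [0, 0, 0.2]], hand=[20, 20])

```text
time_s: 20.82
tool_pos: [539.5, 126.3, 62.7]
orientation: [3.139, -0.089, 0.002]
wrist_force: [-0.8, -1.6, 0.3]
opening: 39.2
```

Run:
```python
from h import *
avg(6)
```

```text
mean [-0.468 -0.667  0.93  -0.149  0.122  0.107] sd [0.429 0.546 0.427 0.022 0.01  0.028]
Tz [0.088 0.114 0.153 0.092 0.127 0.068] j6eff [0.027 0.268 0.17  0.121 0.103 0.097]
t 21.12 pos [539.5 126.3  62.7] yaw -3.17 z [ 0.001 -0.001 -1.   ] F [-0.36 -0.67  0.67] T [-0.158  0.118  0.068] op 39.3 j6 0.08
```

I'll repeat this slow-ending test in the free zone as a baseline.

jog_arm(xyz=[[0, 0, -0.001], [0, 0, -0.001], [0, 0, -0.001], [0, 0, -0.001], [0, 0, -0.001], [0, 0, -0.001], [0, 0, -0.001], [0, 0, -0.001], [0, 0, -0.001], [0, 0, -0.001], [0, 0, 0]], angular=[[0, 0, -1], [0, 0, -1], [0, 0, -1], [0, 0, -1], [0, 0, -1], [0, 0, -1], [0, 0, -1], [0, 0, -1], [0, 0, -1], [0, 0, -1], [0, 0, 0]], hand=[20, 20, 20, 20, 20, 20, 20, 20, 20, 20, 20])

```text
time_s: 22.5
tool_pos: [539.7, 126.4, 63.3]
orientation: [-2.742, -1.533, -0.003]
wrist_force: [-0.7, -0.9, 1.3]
opening: 39.5
```

jog_arm(xyz=[[0, 0, 0], [0, 0, 0], [0, 0, 0]], angular=[[0, 0, 1], [0, 0, 0.2], [0, 0, 0.2]], hand=[20, 20, 20])

```text
time_s: 22.88
tool_pos: [539.7, 126.4, 63.2]
orientation: [-2.852, -1.317, -0.003]
wrist_force: [-0.9, -0.4, 1.5]
opening: 39.7
```

Run:
```python
from h import *
avg(6)
```

```text
mean [-0.631 -0.405  0.584 -0.187  0.082  0.05 ] sd [0.715 0.43  0.269 0.022 0.014 0.033]
Tz [0.064 0.039 0.012 0.109 0.018 0.059] j6eff [-0.024  0.222  0.116  0.064  0.049  0.053]
t 23.18 pos [539.7 126.4  63.2] yaw 49.64 z [ 0.002  0.001 -1.   ] F [ 0.08 -0.43  0.15] T [-0.224  0.061  0.059] op 38.9 j6 -0.85
```

jog_arm(xyz=[[0, 0, 0.001], [0, 0, 0.001], [0, 0, 0.001], [0, 0, 0.001], [0, 0, 0.001], [0, 0, 0.001], [0, 0, 0.001], [0, 0, 0.001], [0, 0, 0.001], [0, 0, 0.001], [0, 0, 0.001], [0, 0, 0.001]], angular=[[0, 0, 1], [0, 0, 1], [0, 0, 1], [0, 0, 1], [0, 0, 1], [0, 0, 1], [0, 0, 1], [0, 0, 1], [0, 0, 1], [0, 0, 1], [0, 0, 1], [0, 0, 1]], hand=[20, 20, 20, 20, 20, 20, 20, 20, 20, 20, 20, 20])

```text
time_s: 24.68
tool_pos: [539.5, 126.3, 62.5]
orientation: [3.071, -0.662, 0.002]
wrist_force: [-0.1, -0.6, 1.2]
opening: 39.4
```

jog_arm(xyz=[[0, 0, 0.001], [0, 0, 0.001], [0, 0, 0.001], [0, 0, 0.001], [0, 0, 0.001], [0, 0, 0], [0, 0, 0]], angular=[[0, 0, 1], [0, 0, 1], [0, 0, 1], [0, 0, 1], [0, 0, 1], [0, 0, 0], [0, 0, 0]], hand=[20, 20, 20, 20, 20, 20, 20])

```text
time_s: 25.55
tool_pos: [539.4, 126.4, 62.2]
orientation: [2.787, -1.45, 0.002]
wrist_force: [0.5, -0.8, 1.7]
opening: 39.2
```

Run:
```python
from h import *
avg(8)
```

```text
mean [-0.469 -0.714  0.881 -0.13   0.133  0.046] sd [0.448 0.551 0.695 0.036 0.026 0.021]
Tz [0.042 0.091 0.015 0.064 0.045 0.042 0.032 0.039] j6eff [0.017 0.048 0.049 0.05  0.053 0.056 0.058 0.06 ]
t 25.95 pos [539.4 126.4  62.2] yaw -55.07 z [ 0.001 -0.001 -1.   ] F [-0.99 -0.95  0.38] T [-0.171  0.139  0.039] op 39.1 j6 0.98
```

jog_arm(xyz=[[0, 0, 0.001], [0, 0, 0.001], [0, 0, 0.001], [0, 0, 0.001], [0, 0, 0.001], [0, 0, 0.001], [0, 0, 0.001], [0, 0, 0.001], [0, 0, 0.001], [0, 0, 0], [0, 0, 0]], angular=[[0, 0, 1], [0, 0, 1], [0, 0, 1], [0, 0, 1], [0, 0, 1], [0, 0, 1], [0, 0, 1], [0, 0, 1], [0, 0, 1], [0, 0, 0], [0, 0, 0]], hand=[20, 20, 20, 20, 20, 20, 20, 20, 20, 20, 20])

```text
time_s: 27.32
tool_pos: [539.3, 126.6, 61.6]
orientation: [1.796, -2.577, 0.003]
wrist_force: [0.8, -1.3, 0.6]
opening: 39.8
```

Run:
```python
from h import *
avg(8)
```

```text
mean [-0.203 -1.036  0.878 -0.024  0.168  0.091] sd [0.541 0.354 0.433 0.022 0.022 0.023]
Tz [0.108 0.063 0.114 0.112 0.074 0.052 0.095 0.111] j6eff [0.041 0.073 0.073 0.074 0.077 0.08  0.082 0.084]
t 27.73 pos [539.3 126.6  61.6] yaw -110.36 z [ 0.001 -0.002 -1.   ] F [-1.5  -1.53  0.63] T [-0.008  0.184  0.111] op 39.2 j6 1.95
```

Reading by sweep position:

| Yaw | Reading (N m) | Force by the given scale |
|---|---|---|
| 0° | about 0.037 | near the 3 N limit |
| −55° | about 0.06 | – |
| −110° | about 0.08 | about 17 N |

Yaw 0° was only marginally biting, so the correct stop is the next parallel position, at about 30–33 N. That needs a regrip.

jog_arm(xyz=[[0, 0, 0], [0, 0, 0], [0, 0, 0], [0, 0, 0], [0, 0, -0.5], [0, 0, -0.5], [0, 0, 0], [0, 0, 0], [0, 0, 0], [0, 0, 0], [0, 0, 0], [0, 0, 0]], angular=[[0, 0, 0], [0, 0, 0], [0, 0, 0], [0, 0, 0], [0, 0, 0], [0, 0, 0], [0, 0, -1], [0, 0, -1], [0, 0, -1], [0, 0, -1], [0, 0, -1], [0, 0, -1]], hand=[100, 100, 100, 100, 100, 100, 100, 100, 100, 100, 100, 100])

```text
time_s: 29.22
tool_pos: [539.3, 126.9, 123.7]
orientation: [2.522, -1.873, 0.003]
wrist_force: [-0.7, 0.7, -0.4]
opening: 85.1
```

jog_arm(xyz=[[0, 0, 0], [0, 0, 0], [0, 0, 0], [0, 0, 0], [0, 0, 0], [0, 0, 0], [0, 0, 0], [0, 0, 0], [0, 0, 0], [0, 0, 0], [0, 0, 0], [0, 0, 0]], angular=[[0, 0, -1], [0, 0, -1], [0, 0, -1], [0, 0, -1], [0, 0, -1], [0, 0, -1], [0, 0, -1], [0, 0, -1], [0, 0, -1], [0, 0, -1], [0, 0, -1], [0, 0, -1]], hand=[100, 100, 100, 100, 100, 100, 100, 100, 100, 100, 100, 100])

```text
time_s: 30.72
tool_pos: [539.1, 127.0, 123.6]
orientation: [3.14, 0.034, 0.003]
wrist_force: [-0.5, 0.3, -0.4]
opening: 85.5
```

jog_arm(xyz=[[0, 0, 0], [0, 0, 0], [0, 0, 0], [0, 0, 0], [0, 0, 0], [0, 0, 0], [0, 0, 0], [0, 0, 0], [0, 0, 0], [0, 0, 0], [0, 0, 0], [0, 0, 0]], angular=[[0, 0, -1], [0, 0, -1], [0, 0, -1], [0, 0, -1], [0, 0, -1], [0, 0, -1], [0, 0, -1], [0, 0, -1], [0, 0, -1], [0, 0, -1], [0, 0, -1], [0, 0, 0]], hand=[100, 100, 100, 100, 100, 100, 100, 100, 100, 100, 100, 100])

```text
time_s: 32.22
tool_pos: [538.8, 127.1, 123.6]
orientation: [2.581, 1.788, 0.001]
wrist_force: [0.0, -1.6, 0.1]
opening: 85.6
```

Run:
```python
from h import *
im,d,W=grab("wrist","w2")
m=(W[...,2]>77)&(W[...,2]<95)
n,lab,s,c=cv2.connectedComponentsWithStats(m.astype(np.uint8))
for i in range(1,n):
    if s[i,4]>1500:
        P=W[lab==i]; print(s[i],cv2.minAreaRect(P[:,:2].astype(np.float32)),np.median(P,0))
go(539.2,126.5,61.5,71.0)
```

```text
[  232   140    80   195 10906] ((538.89111328125, 126.40098571777344), (40.206302642822266, 113.0795669555664), 69.7127914428711) [531.77090176 128.09186148  82.4501998 ]
t 32.27 pos [538.9 127.1 123.5] yaw 69.38 z [ 0.002 -0.001 -1.   ] F [0.43 0.33 0.1 ] T [-0.016 -0.012  0.011] op 85.5 j6 -1.19
units [-0.007  0.007  1.034]
ang units [ 0.02  0.   -0.27]
```

jog_arm(xyz=[[0, 0, 0.25], [0, 0, 0.25], [0, 0, 0.25], [0, 0, 0.15], [0, 0, 0.03], [0, 0, 0]], angular=[[0, 0, -0.06], [0, 0, 0], [0, 0, 0], [0, 0, 0], [0, 0, 0], [0, 0, 0]], hand=[100, 100, 100, 100, 100, 80])

```text
time_s: 33.02
tool_pos: [538.3, 127.0, 62.6]
orientation: [2.58, 1.792, -0.002]
wrist_force: [0.1, -0.1, 0.8]
opening: 70.1
```

Run:
```python
from h import *
go(539.2,126.5,61.5,69.7)
```

```text
t 33.02 pos [538.3 127.   62.6] yaw 69.55 z [-0.001 -0.001 -1.   ] F [ 0.11 -0.09  0.76] T [ 0.077 -0.003 -0.115] op 70.1 j6 -1.19
units [-0.003  0.017  0.018]
ang units [-0.    0.01 -0.03]
```

jog_arm(xyz=[[0, 0.015, 0], [0, 0, 0], [0, 0, 0], [0, 0, 0], [0, 0, 0]], angular=[[0, 0, 0], [0, 0, 0], [0, 0, 0], [0, 0, 0], [0, 0, 0]], hand=[80, 40, 20, 20, 20])

```text
time_s: 33.65
tool_pos: [539.6, 126.5, 63.8]
orientation: [2.579, 1.791, 0.0]
wrist_force: [0.5, 0.2, -1.1]
opening: 39.2
```

jog_arm(xyz=[[0, 0, 0.001], [0, 0, 0.001], [0, 0, 0.001], [0, 0, 0.001], [0, 0, 0.001], [0, 0, 0.001], [0, 0, 0.001], [0, 0, 0.001], [0, 0, 0.001], [0, 0, 0.001], [0, 0, 0.001], [0, 0, 0]], angular=[[0, 0, 1], [0, 0, 1], [0, 0, 1], [0, 0, 1], [0, 0, 1], [0, 0, 1], [0, 0, 1], [0, 0, 1], [0, 0, 1], [0, 0, 1], [0, 0, 1], [0, 0, 0.4]], hand=[20, 20, 20, 20, 20, 20, 20, 20, 20, 20, 20, 20])

```text
time_s: 35.15
tool_pos: [539.5, 126.4, 63.1]
orientation: [3.137, -0.016, 0.001]
wrist_force: [0.2, -0.8, -0.9]
opening: 39.2
```

Run:
```python
from h import *
avg(5)
```

```text
mean [ 0.036 -0.872 -0.295  0.029  0.095  0.241] sd [0.586 0.417 0.249 0.044 0.017 0.028]
Tz [0.251 0.289 0.207 0.235 0.225] j6eff [0.15  0.609 0.375 0.264 0.251]
t 35.4 pos [539.5 126.4  63.1] yaw -0.43 z [ 0.001 -0.004 -1.   ] F [ 0.81 -0.95 -0.27] T [0.082 0.093 0.225] op 39.2 j6 0.03
```

Clearly stiff: 0.24 N m, which fits about 31 N, and the yaw is −0.4°. I'll release and check.

jog_arm(xyz=[[0, 0, 0], [0, 0, 0], [0, 0, 0], [0, 0, 0], [0, 0, -0.5], [0, 0, -0.5], [0, 0, 0]], angular=[[0, 0, 0], [0, 0, 0], [0, 0, 0], [0, 0, 0], [0, 0, 0], [0, 0, 0], [0, 0, 0]], hand=[100, 100, 100, 100, 100, 100, 60])

```text
time_s: 36.28
tool_pos: [539.4, 126.8, 124.5]
orientation: [3.138, -0.011, 0.001]
wrist_force: [0.2, 0.9, 0.0]
opening: 70.0
```

Run:
```python
from h import *
im,d,W=grab("wrist","w3")
m=(W[...,2]>74)&(W[...,2]<95)
n,lab,s,c=cv2.connectedComponentsWithStats(m.astype(np.uint8))
for i in range(1,n):
    if s[i,4]>1500:
        P=W[lab==i]; print(s[i],cv2.minAreaRect(P[:,:2].astype(np.float32)),np.median(P,0))
go(494,350.7,123,-83.9)
```

```text
[  228   137    84   196 10846] ((538.4336547851562, 126.48957824707031), (40.16165542602539, 112.77352142333984), 2.5696702003479004) [537.72057789 133.67460039  81.71380437]
t 36.33 pos [538.7 126.7 123.1] yaw -0.41 z [-0.002 -0.004 -1.   ] F [-0.5   0.74 -0.46] T [ 0.007 -0.016 -0.033] op 62.9 j6 0.03
units [-0.772 -3.728 -0.01 ]
ang units [ 4.000e-02 -1.000e-02  1.391e+01]
```

View pics/w3.png

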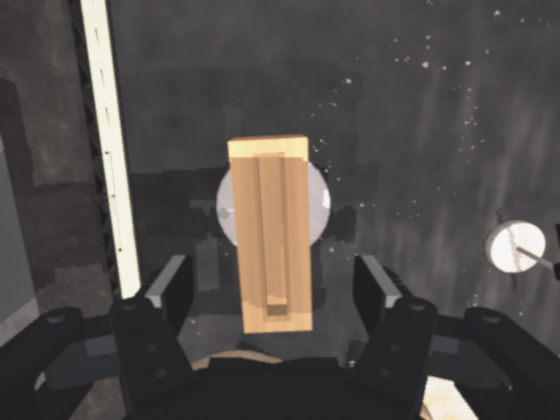

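The wrist view shows the holder at about (272,235), released and sprung back to +2.6°, which is within the 5.7° limit. Next is the slate.

jog_arm(xyz=[[-0.125, -0.62, 0], [-0.125, -0.62, 0], [-0.125, -0.62, 0], [-0.125, -0.62, 0], [-0.125, -0.62, 0], [-0.125, -0.6, 0], [0, 0, 0], [0, 0, 0], [0, 0, 0], [0, 0, 0], [0, 0, 0], [0, 0, 0]], angular=[[0, 0, 0], [0, 0, 0], [0, 0, 0], [0, 0, 0], [0, 0, 0], [0, 0, 0], [0, 0, 1], [0, 0, 1], [0, 0, 1], [0, 0, 1], [0, 0, 1], [0, 0, 1]], hand=[60, 60, 60, 60, 50, 50, 50, 50, 50, 50, 50, 50])

```text
time_s: 37.83
tool_pos: [487.2, 353.8, 103.2]
orientation: [2.953, -1.006, -0.034]
wrist_force: [0.2, 0.5, -0.2]
opening: 42.8
```

jog_arm(xyz=[[0, 0, 0], [0, 0, 0], [0, 0, 0], [0, 0, 0], [0, 0, 0], [0, 0, 0], [0, 0, 0], [0, 0, 0], [0, 0, 0]], angular=[[0, 0, 1], [0, 0, 1], [0, 0, 1], [0, 0, 1], [0, 0, 1], [0, 0, 1], [0, 0, 1], [0, 0, 0.7], [0, 0, 0]], hand=[50, 50, 50, 50, 50, 50, 50, 50, 50])

```text
time_s: 38.95
tool_pos: [481.8, 351.0, 88.4]
orientation: [2.273, -2.097, -0.03]
wrist_force: [0.5, -0.5, -0.1]
opening: 42.8
```

Run:
```python
from h import *
im,d,W=grab("wrist","w4")
m=(W[...,2]>62)&(W[...,2]<90)
n,lab,s,c=cv2.connectedComponentsWithStats(m.astype(np.uint8))
for i in range(1,n):
    if s[i,4]>300:
        P=W[lab==i]; print(s[i],cv2.minAreaRect(P[:,:2].astype(np.float32)),np.median(P,0), im[lab==i].mean(0).round())
        k=P[:,2]>71; print(cv2.minAreaRect(P[k][:,:2].astype(np.float32)))
go(494,350.7,52,-83.9)
```

```text
[ 257  133   27  187 4065] ((494.4635314941406, 352.85107421875), (90.04613494873047, 10.043672561645508), 6.058608055114746) [501.30186961 353.38834936  75.03179668] [56. 55. 55.]
((494.40911865234375, 352.84527587890625), (89.93667602539062, 10.043672561645508), 6.05860710144043)
[ 104  137   57  171 5309] ((490.622314453125, 416.3719482421875), (84.12734985351562, 10.630253791809082), 6.1804518699646) [498.14353285 415.23391919  74.68388048] [215. 214. 209.]
((492.3322448730469, 416.57733154296875), (80.68643951416016, 10.611435890197754), 6.110551834106445)
t 39.0 pos [481.8 351.   88.4] yaw -85.33 z [-0.048 -0.023 -0.999] F [-0.02 -0.69 -0.2 ] T [-0.004  0.041  0.019] op 42.9 j6 1.92
units [ 0.01  -0.232  0.596]
ang units [ 0.47 -0.17 -0.24]
```

View pics/w4.png

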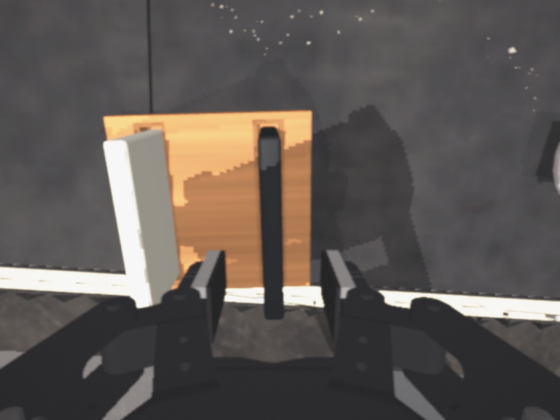

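The wrist view shows the slate between the open fingers at about (271,220), with the white board clear to the left at about (150,215). The tool has drifted down and tilted, so I'll correct that before descending.

Run:
```python
from h import *
go(494.8,352.7,88,-83.94)
```

```text
t 39.0 pos [481.8 351.   88.4] yaw -85.33 z [-0.048 -0.023 -0.999] F [-0.02 -0.69 -0.2 ] T [-0.004  0.041  0.019] op 42.9 j6 1.92
units [-0.011 -0.218 -0.004]
ang units [ 0.47 -0.17 -0.24]
```

jog_arm(xyz=[[-0.01, -0.21, 0], [0, 0, 0]], angular=[[0.47, -0.17, -0.24], [0, 0, 0]], hand=[50, 50])

```text
time_s: 39.25
tool_pos: [494.0, 352.4, 86.5]
orientation: [2.339, -2.096, -0.001]
wrist_force: [0.2, -0.3, -0.3]
opening: 43.1
```

Run:
```python
from h import *
go(494.8,352.7,54,-83.94)
```

```text
t 39.25 pos [494.  352.4  86.5] yaw -83.73 z [-0.001 -0.001 -1.   ] F [ 0.22 -0.3  -0.33] T [-0.003  0.028 -0.019] op 43.1 j6 1.89
units [-0.004 -0.014  0.542]
ang units [ 0.01 -0.01  0.04]
```

jog_arm(xyz=[[0, -0.014, 0.2], [0, 0, 0.2], [0, 0, 0.1], [0, 0, 0], [0, 0, 0], [0, 0, 0], [0, 0, 0], [0, 0, 0]], angular=[[0, 0, 0.04], [0, 0, 0], [0, 0, 0], [0, 0, 0], [0, 0, 0], [0, 0, 0], [0, 0, 0], [0, 0, 0]], hand=[50, 50, 50, 50, 20, 0, 0, 0], grip_force=30)

```text
time_s: 40.25
tool_pos: [493.9, 352.4, 53.7]
orientation: [2.332, -2.098, -0.003]
wrist_force: [-0.7, -0.6, -1.2]
opening: 9.4
```

Run:
```python
from h import *
go(494.8,352.7,54,-83.94)
```

```text
t 40.25 pos [493.9 352.4  53.7] yaw -83.95 z [-0.004 -0.002 -1.   ] F [-0.7  -0.61 -1.24] T [-0.013 -0.008 -0.026] op 9.4 j6 1.89
units [-0.003 -0.016 -0.004]
ang units [ 0.04 -0.02 -0.  ]
```

jog_arm(xyz=[[0, 0, -0.2], [0, 0, -0.4], [0, 0, -0.5], [0, 0, -0.5], [0, 0, -0.2], [0.4, -0.04, 0], [0.5, -0.04, 0], [0.5, -0.04, 0], [0.5, -0.04, 0], [0.5, -0.04, 0], [0.5, -0.04, 0], [0.4, -0.04, 0]], angular=[[0, 0, 0], [0, 0, 0], [0, 0, 0], [0, 0, 0], [0, 0, 0], [0, 0, 0], [0, 0, 0], [0, 0, 0], [0, 0, 0], [0, 0, 0], [0, 0, 0], [0, 0, 0]], hand=[0, 0, 0, 0, 0, 0, 0, 0, 0, 0, 0, 0])

```text
time_s: 41.75
tool_pos: [531.2, 152.7, 166.6]
orientation: [2.334, -2.094, -0.006]
wrist_force: [-0.3, 0.3, -1.1]
opening: 10.0
```

jog_arm(xyz=[[0, 0, 0], [0, 0, 0], [0, 0, 0], [0, 0, 0], [0, 0, 0], [0, 0, 0], [0, 0, 0], [0, 0, 0], [0, 0, 0], [0, 0, 0], [0, 0, 0]], angular=[[0, 0, 0], [0, 0, -1], [0, 0, -1], [0, 0, -1], [0, 0, -1], [0, 0, -1], [0, 0, -1], [0, 0, -1], [0, 0, -1], [0, 0, -1], [0, 0, -1]], hand=[0, 0, 0, 0, 0, 0, 0, 0, 0, 0, 0])

```text
time_s: 43.12
tool_pos: [527.2, 161.0, 164.2]
orientation: [3.084, -0.587, -0.021]
wrist_force: [-0.1, -0.3, -1.8]
opening: 9.3
```

Run:
```python
from h import *
go(538.8,126.5,162,2.57)
```

```text
t 43.12 pos [527.2 161.  164.2] yaw -21.54 z [-0.014  0.    -1.   ] F [-0.14 -0.28 -1.76] T [ 0.016 -0.019 -0.003] op 9.3 j6 0.46
units [0.391 0.463 0.033]
ang units [ 0.02  0.13 -4.02]
```

jog_arm(xyz=[[0.19, 0.23, 0], [0.19, 0.23, 0], [0, 0, 0], [0, 0, 0], [0, 0, 0], [0, 0, 0], [0, 0, 0], [0, 0, 0]], angular=[[0, 0.13, 0], [0, 0, 0], [0, 0, -1], [0, 0, -1], [0, 0, -1], [0, 0, -0.8], [0, 0, 0], [0, 0, 0]], hand=[0, 0, 0, 0, 0, 0, 0, 0])

```text
time_s: 44.12
tool_pos: [540.2, 120.1, 163.6]
orientation: [3.136, 0.027, -0.002]
wrist_force: [0.4, 0.4, -0.7]
opening: 9.7
```

Run:
```python
from h import *
im,d,W=grab("wrist","w5")
m=(W[...,2]>74)&(W[...,2]<90)
n,lab,s,c=cv2.connectedComponentsWithStats(m.astype(np.uint8))
for i in range(1,n):
    if s[i,4]>500:
        P=W[lab==i]; print(s[i],cv2.minAreaRect(P[:,:2].astype(np.float32)),np.median(P,0), im[lab==i].mean(0).round())
m=(W[...,2]>140)&(W[...,2]<220)
n,lab,s,c=cv2.connectedComponentsWithStats(m.astype(np.uint8))
for i in range(1,n):
    if s[i,4]>300:
        P=W[lab==i]; print("hi",s[i],cv2.minAreaRect(P[:,:2].astype(np.float32)),np.median(P,0), im[lab==i].mean(0).round())
go(538.8,126.5,162,2.57)
```

```text
[ 237  123   66  136 4961] ((537.839599609375, 137.74681091308594), (40.135372161865234, 90.14093780517578), 2.5642268657684326) [533.90824734 152.42248983  81.8118386 ] [214. 178. 134.]
[ 532  211   28  100 1482] ((728.3430786132812, 93.355224609375), (3.8247222900390625, 75.03323364257812), 20.11490821838379) [726.57893602  98.06859589  81.68401738] [40. 39. 39.]
hi [   82   162   380   238 22307] ((539.8604125976562, 125.61509704589844), (84.83586120605469, 71.110595703125), 38.30480194091797) [538.90626702 131.29940383 204.36593145] [46. 45. 47.]
t 44.17 pos [540.2 120.1 163.6] yaw 1.01 z [-0.001 -0.006 -1.   ] F [-0.04 -0.49 -1.02] T [-0.015  0.018  0.029] op 9.8 j6 -0.01
units [-0.021 -0.107  0.026]
ang units [ 0.06  0.01 -0.26]
```

View pics/w5.png

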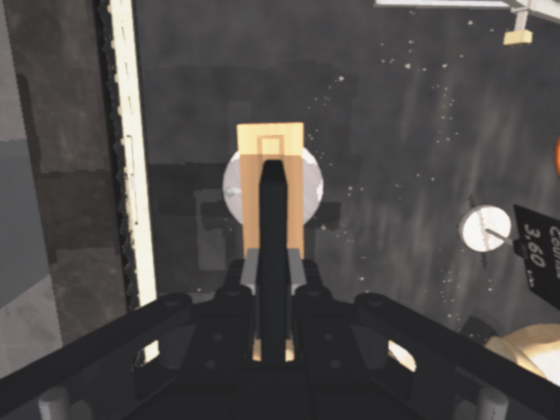

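Run:
```python
from h import *
im,d,W=load("w5")
v,u=np.mgrid[0:420,0:560]
for r in range(158,250,8):
    row=W[r,255:292]; z=row[:,2]; k=(z>175)&(z<195)
    if k.any(): print(r,np.where(k)[0][[0,-1]]+255,row[k][0].round(1),row[k][-1].round(1))
# front end
m=(W[...,2]>120)&(W[...,2]<192)&(u>255)&(u<292)&(v<245)
P=W[m]; print("ymax",np.percentile(P[:,1],[95,99,100]), "z",np.percentile(P[:,2],[1,50,99]))
k=(P[:,2]>178); print(cv2.minAreaRect(P[k][:,:2].astype(np.float32)))
go(539.4,125.2,162,2.57)
```

```text
182 [259 286] [533.9 165.8 184.1] [542.9 166.  184.3]
190 [258 287] [533.6 163.2 184.4] [543.3 163.2 183.8]
198 [258 287] [533.5 160.2 183.5] [543.4 160.4 183.8]
206 [258 287] [533.6 157.4 183.5] [543.5 157.7 183.9]
214 [258 286] [533.6 154.5 183.4] [543.2 154.9 184.3]
222 [259 286] [534.  151.9 184.3] [543.3 151.9 183.8]
230 [259 286] [534.  149.  184.3] [543.4 148.9 183.5]
238 [259 286] [534.  146.  184.1] [543.5 145.9 183.5]
246 [259 286] [534.  142.9 183.8] [543.5 143.  183.7]
ymax [166.80941429 166.91816684 167.05670158] z [131.50900121 184.86688914 186.58182845]
((538.5381469726562, 155.34872436523438), (10.042553901672363, 23.396282196044922), 0.2080218344926834)
t 44.17 pos [540.2 120.1 163.6] yaw 1.01 z [-0.001 -0.006 -1.   ] F [-0.04 -0.49 -1.02] T [-0.015  0.018  0.029] op 9.8 j6 -0.01
units [-0.011 -0.085  0.026]
ang units [ 0.06  0.01 -0.26]
```

jog_arm(xyz=[[-0.01, -0.08, 0], [0, 0, 0], [0, 0, 0.4], [0, 0, 0.1], [0, 0, 0], [0, 0, 0]], angular=[[0.06, 0, -0.26], [0, 0, 0], [0, 0, 0], [0, 0, 0], [0, 0, 0], [0, 0, 0]], hand=[0, 0, 0, 0, 0, 0])

```text
time_s: 44.92
tool_pos: [540.1, 125.5, 134.4]
orientation: [-3.14, -0.071, -0.002]
wrist_force: [-0.0, 0.3, -1.6]
opening: 9.6
```

Run:
```python
from h import *
go(539.5,124.9,124,2.57)
```

```text
t 44.92 pos [540.1 125.5 134.4] yaw 2.58 z [ 0.001  0.001 -1.   ] F [-0.    0.27 -1.57] T [0.03  0.016 0.005] op 9.6 j6 -0.03
units [-0.011  0.01   0.174]
ang units [-0.01 -0.01  0.  ]
```

jog_arm(xyz=[[-0.01, 0.01, 0.12], [0, 0, 0]], angular=[[0, 0, 0], [0, 0, 0]], hand=[0, 0])

```text
time_s: 45.18
tool_pos: [539.8, 124.8, 127.5]
orientation: [-3.14, -0.071, -0.004]
wrist_force: [0.1, 0.1, -1.9]
opening: 9.9
```

Run:
```python
from h import *
im,d,W=grab("wrist","w6")
for lo,hi in ((152,162),(74,90)):
  for r in range(110,250,10):
    row=W[r,230:320]; k=(row[:,2]>lo)&(row[:,2]<hi)
    if k.sum()>8: print(lo,r,row[k][0].round(1),row[k][-1].round(1), row[k][[0,-1],0].mean().round(1))
go(539.5,124.9,118,2.57)
```

```text
74 140 [516.5 179.3  81.5] [555.7 181.2  82.3] 536.1
74 150 [516.6 174.3  82. ] [556.  176.1  82.4] 536.3
74 160 [516.6 169.   81.5] [555.9 170.9  82.4] 536.2
74 170 [516.8 163.9  82.2] [556.4 165.5  81. ] 536.6
74 180 [517.3 158.3  81.1] [556.6 160.4  82.9] 536.9
74 190 [517.4 153.   81.4] [557.1 154.8  81.5] 537.3
74 200 [517.5 147.4  81.2] [557.  149.2  81.4] 537.2
74 210 [518.2 142.1  82.2] [557.4 143.7  81.8] 537.8
74 220 [518.3 136.6  82.8] [557.9 137.8  81.1] 538.1
74 230 [518.2 130.1  80.7] [557.5 132.7  83.2] 537.9
74 240 [519.  124.7  81.9] [558.1 126.3  81.6] 538.5
t 45.23 pos [540.1 124.8 127.9] yaw 2.57 z [ 0.003  0.001 -1.   ] F [-0.13 -0.26 -1.11] T [0.035 0.046 0.007] op 9.6 j6 -0.03
units [-0.01  -0.001  0.165]
ang units [-0.01 -0.03  0.  ]
```

View pics/w6.png

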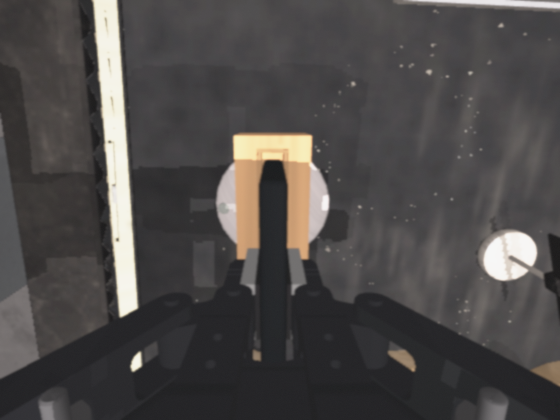

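Run:
```python
from h import *
im,d,W=load("w6")
for r in range(156,250,8):
    row=W[r,250:300]; k=(row[:,2]>143)&(row[:,2]<154)
    if k.sum()>8: 
        c=row[k][[0,-1]].mean(0); print(r,c.round(1),"holder mid at y",(538.4-0.0449*(c[1]-126.5)).round(1))
```

```text
180 [536.7 170.8 146.6] holder mid at y 536.4
188 [536.8 168.3 147.9] holder mid at y 536.5
196 [536.9 165.7 148.3] holder mid at y 536.6
204 [537.  162.8 147.8] holder mid at y 536.8
212 [537. 160. 148.] holder mid at y 536.9
220 [537.3 157.1 148. ] holder mid at y 537.0
228 [537.4 154.3 148.3] holder mid at y 537.2
236 [537.6 151.5 148.5] holder mid at y 537.3
244 [537.7 148.2 147.7] holder mid at y 537.4
```

The slate is aligned with the slot to within 0.3 mm and to the same angle. I'll descend gently.

jog_arm(xyz=[[-0.006, 0, 0.06], [0, 0, 0.06], [0, 0, 0.04], [0, 0, 0]], angular=[[0, -0.03, 0], [0, 0, 0], [0, 0, 0], [0, 0, 0]], hand=[0, 0, 0, 0])

```text
time_s: 45.72
tool_pos: [539.8, 124.8, 117.7]
orientation: [-3.14, -0.07, 0.0]
wrist_force: [-0.1, 0.6, -1.5]
opening: 9.6
```

Run:
```python
from h import *
go(539.6,124.9,106,2.57)
```

```text
t 45.73 pos [539.8 124.8 117.7] yaw 2.57 z [-0.     0.001 -1.   ] F [-0.06  0.55 -1.51] T [ 0.032 -0.     0.001] op 9.6 j6 -0.03
units [-0.003 -0.001  0.196]
ang units [-0.01  0.    0.  ]
```

Bottom edge at 79 mm, about 3 mm inside the slot, with no contact force.

jog_arm(xyz=[[0, 0, 0.05], [0, 0, 0.05], [0, 0, 0.04], [0, 0, 0]], angular=[[0, 0, 0], [0, 0, 0], [0, 0, 0], [0, 0, 0]], hand=[0, 0, 0, 0])

```text
time_s: 46.22
tool_pos: [539.8, 124.8, 108.7]
orientation: [-3.14, -0.07, 0.0]
wrist_force: [-0.8, 0.0, -0.7]
opening: 9.5
```

Run:
```python
from h import *
go(539.6,124.9,105,2.57)
```

```text
t 46.23 pos [539.8 124.8 108.7] yaw 2.57 z [-0.     0.001 -1.   ] F [-0.78  0.04 -0.66] T [ 0.031 -0.008 -0.009] op 9.5 j6 -0.03
units [-0.003 -0.001  0.062]
ang units [-0.01  0.    0.  ]
```

jog_arm(xyz=[[0, 0, 0.02], [0, 0, 0.02], [0, 0, 0]], angular=[[0, 0, 0], [0, 0, 0], [0, 0, 0]], hand=[0, 0, 0])

```text
time_s: 46.6
tool_pos: [539.9, 124.9, 106.3]
orientation: [-3.14, -0.071, -0.0]
wrist_force: [-0.1, -0.2, -1.2]
opening: 9.6
```

Run:
```python
from h import *
st()
```

```text
t 46.6 pos [539.9 124.9 106.3] yaw 2.57 z [ 0.     0.001 -1.   ] F [-0.12 -0.23 -1.21] T [ 0.02  -0.038  0.013] op 9.6 j6 -0.03
```

jog_arm(xyz=[[0, 0, 0.015], [0, 0, 0.015], [0, 0, 0]], angular=[[0, 0, 0], [0, 0, 0], [0, 0, 0]], hand=[0, 0, 0])

```text
time_s: 46.98
tool_pos: [540.3, 124.9, 105.5]
orientation: [-3.14, -0.071, -0.003]
wrist_force: [-0.8, -1.2, -0.7]
opening: 9.6
```

Run:
```python
from h import *
st()
```

```text
t 46.98 pos [540.3 124.9 105.5] yaw 2.59 z [ 0.002  0.001 -1.   ] F [-0.78 -1.18 -0.66] T [-0.145  0.119 -0.002] op 9.6 j6 -0.03
```

jog_arm(xyz=[[0, 0, 0.015], [0, 0, 0.0]], angular=[[0, 0, 0], [0, 0, 0]], hand=[0, 0])

```text
time_s: 47.22
tool_pos: [540.4, 124.9, 105.4]
orientation: [-3.14, -0.071, -0.004]
wrist_force: [-1.4, -0.7, 0.3]
opening: 9.8
```

Run:
```python
from h import *
avg(2)
```

```text
mean [-2.247  0.184  2.941 -0.146  0.403 -0.045] sd [0.564 0.122 0.262 0.    0.032 0.025]
Tz [-0.02 -0.07] j6eff [-0.023 -0.018]
t 47.33 pos [540.4 124.9 105.4] yaw 2.59 z [ 0.002  0.001 -1.   ] F [-2.81  0.06  3.2 ] T [-0.146  0.435 -0.07 ] op 9.3 j6 -0.03
```

The slate is on the floor of the slot: the height is as predicted, with 4 N of upward reaction. Releasing.

jog_arm(xyz=[[0, 0, 0], [0, 0, 0], [0, 0, 0], [0, 0, 0], [0, 0, -0.3], [0, 0, -0.5], [0, 0, -0.5], [0, 0, -0.5], [0, 0, 0]], angular=[[0, 0, 0], [0, 0, 0], [0, 0, 0], [0, 0, 0], [0, 0, 0], [0, 0, 0], [0, 0, 0], [0, 0, 0], [0, 0, 0]], hand=[20, 40, 60, 60, 60, 60, 60, 60, 60])

```text
time_s: 48.45
tool_pos: [540.1, 124.8, 215.4]
orientation: [-3.14, -0.071, -0.002]
wrist_force: [-0.1, -0.5, -0.2]
opening: 51.6
```

Run:
```python
from h import *
st()
im,d,W=grab("wrist","w7")
for nm,lo,hi in (("slate",115,140),("holder",74,90)):
    m=(W[...,2]>lo)&(W[...,2]<hi)
    n,lab,s,c=cv2.connectedComponentsWithStats(m.astype(np.uint8))
    for i in range(1,n):
        if s[i,4]>500:
            P=W[lab==i]; print(nm,s[i],cv2.minAreaRect(P[:,:2].astype(np.float32)),np.median(P,0))
            if nm=="slate":
                Q=P[P[:,2]>np.median(P[:,2])-5]; print(" top",cv2.minAreaRect(Q[:,:2].astype(np.float32)),np.median(Q[:,2]))
grab("scene","scene7")
```

```text
t 48.45 pos [540.1 124.8 215.4] yaw 2.57 z [ 0.001  0.001 -1.   ] F [-0.1  -0.48 -0.21] T [ 0.064  0.007 -0.051] op 51.6 j6 -0.03
slate [423   4  44  43 719] ((634.6897583007812, 245.32093811035156), (11.54040813446045, 41.26336669921875), 77.14058685302734) [631.94650175 244.27426777 131.61049832]
 top ((627.8096923828125, 246.19732666015625), (9.506780624389648, 28.78864097595215), 69.93408966064453) 135.080130773207
slate [ 266  148   15  128 1852] ((539.27197265625, 127.31266784667969), (9.67168140411377, 89.39344787597656), 2.25980544090271) [538.95275796 131.1641205  126.80885939]
 top ((539.27197265625, 127.31266784667969), (9.67168140411377, 89.39344787597656), 2.25980544090271) 126.81942994127064
holder [ 246  130   52  135 4783] ((538.263427734375, 126.73246765136719), (40.0441780090332, 111.88339233398438), 2.8639848232269287) [533.77200496 133.68334642  81.76835604]
holder [483 207  27  85 857] ((728.4140014648438, 93.02352905273438), (3.440730333328247, 75.34072875976562), 20.501901626586914) [727.31061648  96.18485216  82.17244255]
```

View pics/w7.png

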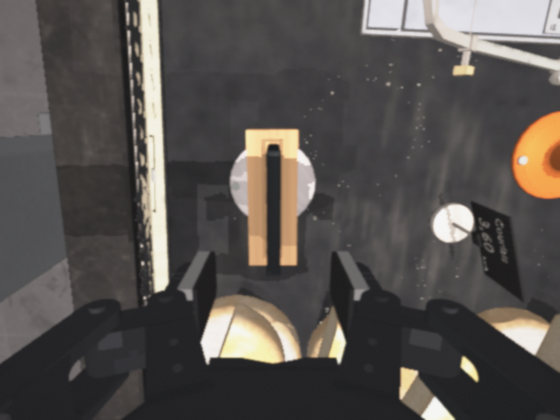

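View pics/scene7.png

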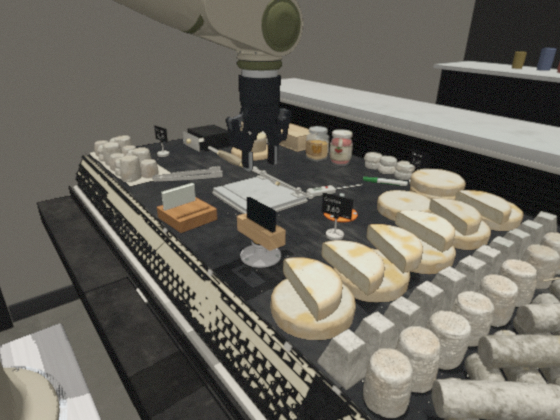

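The slate top is at 126.8 mm and the holder top at 81.8 mm. The 45 mm difference means it is fully home. It stands upright at about (273,205), the holder is at about 2.7°, and the gripper is clear.

Run:
```python
from workcell import robot
print(robot.sign_off())
```

```text
the job is handed in; nothing more can be done
None
```

The price sign is set up and I've handed the job in at about 48.6 s. My last checks all looked right, but hand-in reported no verdict.

- **Holder:** I screwed it down about 397° clockwise in total, in three grips, backing off twice for test readings.
    - **Where I stopped:** The parallel position at 217° read only about 0.037 N m, which is barely biting. I carried on to the next one, where it held about 0.24 N m, or roughly 31 N.
    - **After release:** It sprang back to about 2.6–2.9° off the front edge; the limit is 5.7°.
- **Slate:** I took it from the rack and lowered it into the slot, touching the floor with about 4 N. Its top stands 45.0 mm above the holder's top, so it is fully home. It is about 1 mm off centre and within about 0.6° of the slot's direction.
- **Everything else:** The last pictures show the white board, half wheels and price stand where they were. The gripper ended open and clear of everything.

**What is less certain:**
- **Washer force:** It is worked out from torque readings, which did not fully agree. For the 217° position they gave anything from about 0 to 10 N, depending on how the sweep ended. For the final position that would mean about 30–40 N, still within the 44 N limit.
- **Undisturbed things:** I judged these by eye from the pictures and did not measure them again.

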